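Mesh a splined gear with its drive and hold it home

TASK

Fit the orange gear on the blue bench drive: lift it out of the wooden rack, turn it until the four splines of its stem mesh with the slots in the drive's steel socket, and slide it fully home, its disc flush on the socket, against the spring inside. The spring lifts a gear that is let go, so finish while still holding the gear and pressing it home. Leave the blue gear in the rack and the jar of washers standing where it is.

Things in the scene. Friction and masses are not known exactly. Their poses are not given: they have to be found in the camera images.
- gear_orange: Orange gear, loose, 0.1 to 0.2 kg, stem down in a rack hole. Origin: lowest point of the stem, on its axis, z up. Going up: round pilot nose 11 mm across to z = 8 mm; four steel splines in a cross along own x and y, 30 mm over tips, 7 mm wide (5 at the lowest 2 mm), to 32; toothed disc 61 mm across, to 44; square grip 28 x 28 mm, flats in line with the splines, to 81. A quarter turn makes no difference.
- gear_blue: Blue gear of the same form and size, in the rack's other hole (either may be in either hole); to be left there. Origin as for the orange gear.
- rack: Fixed wooden block, 84 x 220 x 45 mm high, origin at the centre of its underside, long side along its y. Two round through holes of 35 mm at y = -60 and +60 mm; a gear's disc rests on its top, its stem hangs loosely in the hole.
- drive: Fixed blue gear housing (110 x 104 mm, 58 mm high, a 60 mm round cover to 60 mm) on a 150 x 134 mm base plate, with a grey motor behind it (to x = +124 mm, 75 mm high). Origin under the socket's axis on the worktop, z up, motor towards +x.
- socket (a point): Centre of the steel socket's rim, 94 mm above the worktop, z up; turns with the socket: a round nose 50 mm across, 34 mm high, cut rim to foot by a cross of two 9.6 mm wide slots along this point's x and y, 1 mm chamfers. A gear's pilot nose enters the crossing at any angle, about 1 mm free; its splines (1.3 mm play a side) from 8 mm deep. Home: gear's origin 32 mm below the rim, disc on it.
- spindle (a joint): Turn of the socket about its vertical axis in rad, counterclockwise from above, 0 with the slots square to the housing; starts from -0.75 to 0.75, stops at -1 and 1. Stiff: it stays where it is left, and takes 0.4 N m to turn.
- plunger (a joint): Brass spring plunger in the middle of the socket, in m pressed down: 0 as found, its top 20 mm below the rim; 0.012 with a gear home (stop at 0.013). The spring pushes up with 4 N at 0, 10 N at 0.012.
- jar: Square clear jar of washers with a blue lid, 69 x 69 x 118 mm high, loose, behind the work. Origin at the centre of its underside, z up.
Mind the look-alikes: they are no part of the job. Of the things that look like the gear_orange, the larger one is meant.

How it is judged:
By the outcome, as a careful person would: the job done as asked, in the order asked, and still so for the second after the job is handed in, while the arm keeps its last pose, push and grip.
It also fails if it takes over 38 s, if anything falls off the work surface, if the arm or the gripper's body presses on something with over 40 N, if the wrist force passes 120 N, or if a joint passes its speed limit or range.

ROBOT

A 6-joint arm with a two-finger parallel gripper is mounted at the origin on the work surface; the furniture and walls round the work are solid. World frame = base frame: x ahead of the robot, y to its left, z up, the work surface at z = 0. Lengths are in m, angles in rad, forces in N, time in s.
With the tool pointing down it reaches from about 0.3 to 0.775 m from the base axis. Payload 14.6 kg.
Tool frame: the origin (TCP) lies midway between the tips of the shut fingers; the grasp point (between the pads) lies 19 mm behind it (grasp_offset is the distance from the TCP to the grasp point, in m); z points along the fingers, y is the line along which they close (so a half turn about z gives the same grasp; the last joint's range is limited). The gripper opens to 94 mm and grips with 3 to 60 N. Pads are 16 mm wide; open, the fingers measure 119 mm over their backs; the gripper's body (75 mm by 177 mm) begins 78 mm behind the grasp point.
Start: joints at [1.231, 0.3, 1.521, -0, 1.321, -0.067], TCP at [0.148, 0.53, 0.205] pointing down, gripper open.
Joint ranges: [-3.03, 3.03], [-0.79, 2.21], [0.23, 2.52], [-1.04, 4.18], [0, 3.07], [-2.55, 2.55]. Speed limits (rad/s): [2.22, 2.22, 2.57, 3.14, 3.14, 3.14].

INTERFACE

Orientations are given as [roll, pitch, yaw] about the fixed x, y, z axes, in that order (R = Rz(yaw) Ry(pitch) Rx(roll)).
In Python, from station import * gives the robot as it stands. The module is installed in compiled form; this text tells all that it offers.
- The arm moves only by the tool send_rows, never from a script. Its argument "rows" is a list of rows, each an object of numbers: "dx", "dy", "dz": the shift along the tool's x, y, z in mm; "roll": the turn about the tool's z in degrees; "jaw": the closure, from -1 (fully open) to 1 (shut). In form: [{"dx": .., "dy": .., "dz": .., "roll": .., "jaw": ..}, ...]. A call has 1 to 12 rows; each row shifts and turns the commanded pose from where the row before left it, along the tool's axes as they then stand; what a row does not reach is not made up. A row lasts 1/12 s, in which the tool goes at most 41.7 mm and 7.16 degrees, less where a joint would pass 70% of its speed; a pose out of reach is approached as far as the arm can. A call is refused whole if a number of a shift passes 41.7 or a number of a turn 7.16, either way. A call with a gripper value outside its range is refused whole. The fingers move at their own pace and stop on an object; "force" is the grip in N (left out, the last holds). Time passes only in rows, so rows that do not move let the fingers close. It gives the time, the measured TCP pose, the force, the opening and the grip force at its end, in the units of the state.
- get_obs(): the state, without advancing time (a new reading comes with each control period).
- camera(name): name is "scene" or "top" or "wrist"; returns a dict with "frame" (480x640x3 uint8, red, green, blue), "z_map" (480x640 float32, m along the optical axis (not along the pixel's ray), 0 where there is no reading), "camera_matrix" (3x3 intrinsics, pixels), "rvec" (rotation vector, rad) and "tvec" (3), from world to camera coordinates, as OpenCV has them. Camera axes: x right, y down, z forward; pixel columns grow to the right and rows downward; lengths in m; the calibration is good to about 2 mm. A picture is of the moment at which its call begins.
- hand_in(): hands the job in; it is judged then, once.
The state is a dict: "time_s": time; "qpos": joint angles; "joint_vel": joint speeds; "tau": joint torques, N m; "ee_pos": TCP position; "eef_rot": TCP orientation; "force": force on the tool from outside, world axes, zero at the start; "moment": the same for the moment, N m; "grip_width": finger opening in m; "grip_force": force on a finger pad.
Only numpy, scipy, OpenCV 4.12 (cv2) and the standard library are available. Lean on these libraries where they do the work, as an engineer would, in place of code of your own. Each camera call takes 0.05 s, during which the arm holds its last target. There are 200 camera calls.

## Working session

There is one attempt and no reset: what is moved stays moved. The work goes in short steps, Python scripts to look and compute and a tool call to move; the robot and the scene stay as the last step left them, time stands still between calls to the robot, and variables do not carry over. Pictures are saved under pics/ and viewed, at most 10 in all, crops included, and the job is handed in when it is done.

Besides the shell and the picture viewer there is one more tool, called after "Emit:" by a JSON object that holds its "api" and its "payload", one argument or row to a line. send_rows: Moves the arm, as the interface text tells. Its arguments: {"type":"object","properties":{"rows":{"type":"array"},"force":{"type":"number"}},"required":["rows"]}

```bash
mkdir -p pics
cat > h.py <<'E'
from station import *
import numpy as np, cv2
def grab(n,tag):
    c=camera(n); np.savez(f'{tag}.npz',**c); cv2.imwrite(f'pics/{tag}.png',c['frame'][:,:,::-1]); return c
def cloud(c):
    K=c['camera_matrix'];R=cv2.Rodrigues(np.array(c['rvec'],float))[0];t=np.array(c['tvec']).ravel()
    v,u=np.mgrid[:480,:640];z=c['z_map']
    p=np.stack([(u-K[0,2])/K[0,0]*z,(v-K[1,2])/K[1,1]*z,z],-1)
    w=(p-t)@R; w[z<=0]=np.nan; return w
E
python3 - <<'E'
from h import *
print(get_obs())
for n in ['scene','top','wrist']:
    c=grab(n,n+'0'); print(n,-cv2.Rodrigues(c['rvec'])[0].T@np.ravel(c['tvec']))
E
```

```text
{'time_s': 0.0, 'qpos': array([ 1.23140469e+00,  3.00455050e-01,  1.52161249e+00, -3.24720004e-08,
        1.32068016e+00, -6.66034087e-02]), 'joint_vel': array([ 0.00177433, -0.00064079,  0.00241304, -0.00116578, -0.00184717,
       -0.00026219]), 'tau': array([-1.18031963e-03, -5.31807232e+01, -3.52739275e+01,  7.07697007e-02,
        2.44154624e-02, -1.25396450e-04]), 'ee_pos': array([0.14809398, 0.52940571, 0.20488184]), 'eef_rot': array([-3.14044016e+00, -7.68420923e-05,  2.86880438e+00]), 'force': array([-0.24115282, -0.06364813, -0.28151311]), 'moment': array([0.01605342, 0.00080901, 0.03411451]), 'grip_force': 0.0, 'grip_width': 0.0938490104600558}
scene [0.20238679 0.47614765 0.73663992]
top [0.32731232 0.07941398 1.06819891]
wrist [0.07621765 0.54870974 0.3845125 ]
```

View pics/top0.png

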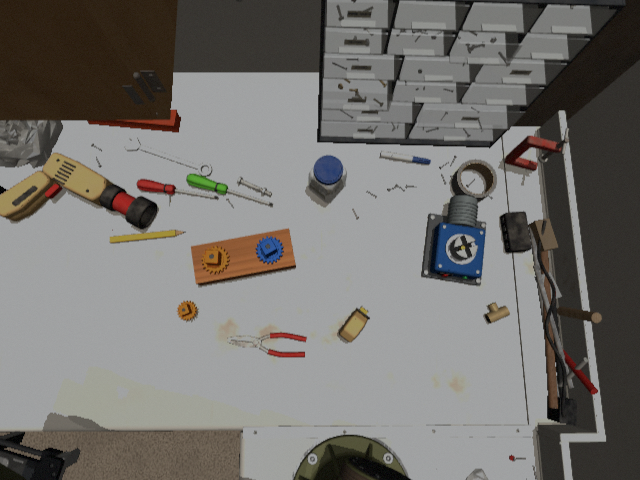

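View pics/scene0.png

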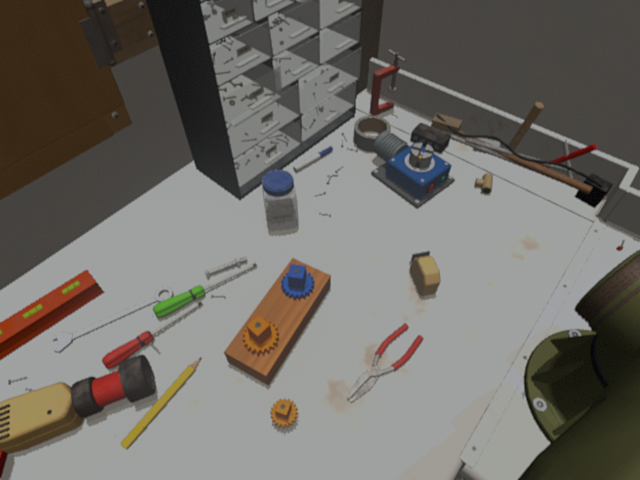

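The top view shows the rack with the orange gear at about (215,260), the blue gear at (269,250), the socket at (461,247) and the jar at (327,175). The small orange look-alike lies loose at (188,311).

Run:
```python
from h import *
ims=[]
for n,(u,v),s in [('top0',(215,258),30),('top0',(461,246),30),('scene0',(265,335),30),('scene0',(421,158),30)]:
    c=dict(np.load(n+'.npz')); im=c['frame'][v-s:v+s,u-s:u+s,::-1]
    ims.append(cv2.resize(im,(300,300),interpolation=cv2.INTER_CUBIC))
cv2.imwrite('pics/crop1.png',np.vstack([np.hstack(ims[:2]),np.hstack(ims[2:])]))
for n in ['top0','scene0']:
    c=dict(np.load(n+'.npz')); w=cloud(c); f=c['frame'].astype(int)
    print(n,c['camera_matrix'][0,0])
    d=(f[...,0]-f[...,2]>40)
    for nm,b,zr in [('grip',((180,235),(270,290)) ,(.085,.1)),('disc',None,(.05,.063)),('socket',None,(.089,.099))]:
        z=w[...,2]
        m=(z>zr[0])&(z<zr[1])
        if nm!='socket': m&=d
        k,l,st,ce=cv2.connectedComponentsWithStats(m.astype(np.uint8))
        for i in range(1,k):
            if st[i,4]>40:
                P=w[l==i]; 
                print(nm,st[i],P.mean(0).round(4),P.min(0).round(4),P.max(0).round(4))
                if st[i,4]<3000:
                    print('  rect',cv2.minAreaRect((P[:,:2]*1000).astype(np.float32)))
```

```text
top0 470.62324360857593
grip [205 250  15  15 173] [0.4914 0.2863 0.0951] [0.4779 0.2726 0.0852] [0.5064 0.3007 0.0999]
  rect ((492.00970458984375, 286.7811279296875), (28.602039337158203, 27.938337326049805), 88.07150268554688)
grip [577 372  13  11  53] [ 0.2447 -0.4639  0.0925] [ 0.2356 -0.4761  0.0852] [ 0.2537 -0.4574  0.1   ]
  rect ((244.8262481689453, -466.04241943359375), (17.069639205932617, 16.111141204833984), 15.484155654907227)
disc [   0  153  107   63 2274] [0.6707 0.6483 0.0566] [0.5957 0.5387 0.05  ] [0.7412 0.7733 0.063 ]
  rect ((676.2946166992188, 660.5645751953125), (127.60147094726562, 238.86776733398438), 9.523665428161621)
disc [112 193  22  21 256] [0.6234 0.4992 0.0551] [0.5991 0.475  0.0501] [0.6459 0.5213 0.0605]
  rect ((623.6294555664062, 500.2370300292969), (41.33258819580078, 36.91427230834961), 64.24401092529297)
disc [201 246  29  28 325] [0.4882 0.283  0.0579] [0.4622 0.2572 0.05  ] [0.5228 0.3169 0.0629]
  rect ((491.50604248046875, 287.07135009765625), (59.81052017211914, 58.777687072753906), 34.67897415161133)
disc [178 305  12  11  93] [0.384 
[... 7958 characters left out ...]
08287048339844), (64.81781005859375, 32.46954345703125), 47.806495666503906)
socket [288 264  18  17 229] [0.5112 0.172  0.0937] [0.4941 0.1525 0.089 ] [0.5307 0.1892 0.0976]
  rect ((512.2919921875, 171.02362060546875), (28.003671646118164, 29.323820114135742), 30.14335060119629)
socket [246 315  24  23 292] [0.49   0.2894 0.0937] [0.4764 0.2742 0.0892] [0.5055 0.3027 0.0967]
  rect ((490.8338623046875, 288.42218017578125), (28.136770248413086, 28.904911041259766), 88.7336196899414)
socket [571 341  24  62 260] [0.0584 0.0415 0.0938] [ 0.0321 -0.0216  0.089 ] [0.0768 0.069  0.099 ]
  rect ((63.807350158691406, 28.899526596069336), (25.868061065673828, 98.98360443115234), 24.092716217041016)
```

View pics/crop1.png

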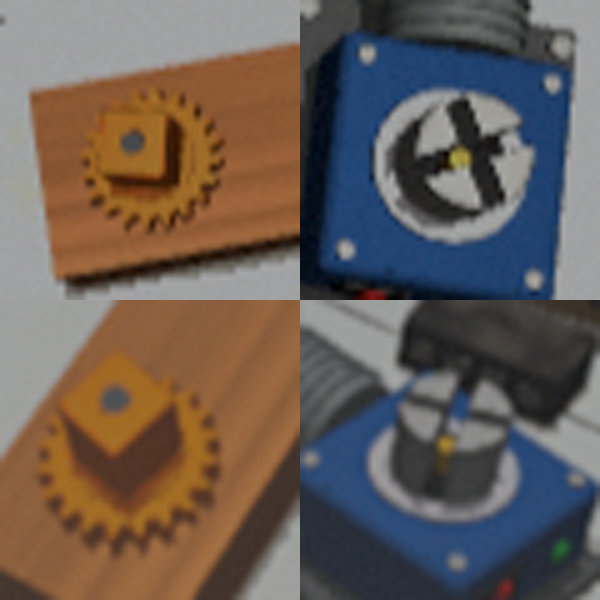

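The crops show the orange grip almost square to the world axes (about -1.5°). The socket slots sit at about 17.5° (mod 90), with the brass plunger at the centre. Estimates: gear (0.491, 0.2875), socket (0.511, -0.247).

```bash
cat >> h.py <<'E'
from scipy.spatial.transform import Rotation as Ro
def plan(x,y,z,yaw,n):
    """per-row numbers for a straight move from the present pose to a tool-down pose in n rows"""
    o=get_obs();p=np.array(o['ee_pos']);R=Ro.from_euler('xyz',o['eef_rot']);y0=np.degrees(o['eef_rot'][2])
    dy=(yaw-y0+180)%360-180; st=(np.array([x,y,z])-p)*1000/n
    print('from',p.round(4),round(y0,2),'turn',round(-dy,2))
    for i in range(n):
        a=np.radians(y0+dy*i/n); ex=np.array([np.cos(a),np.sin(a),0]); ey=np.array([np.sin(a),-np.cos(a),0])
        print('{"dx":%.1f,"dy":%.1f,"dz":%.1f,"roll":%.2f},'%(st@ex,st@ey,-st[2],-dy/n),end='')
    print()
E
python3 -c "
from h import *
plan(.491,.2875,.16,88.5,12)"
```

```text
from [0.1481 0.5295 0.205 ] 164.37 turn 75.87
{"dx":-33.0,"dy":-11.7,"dz":3.8,"roll":6.32},{"dx":-34.0,"dy":-8.0,"dz":3.8,"roll":6.32},{"dx":-34.7,"dy":-4.2,"dz":3.8,"roll":6.32},{"dx":-35.0,"dy":-0.4,"dz":3.8,"roll":6.32},{"dx":-34.8,"dy":3.5,"dz":3.8,"roll":6.32},{"dx":-34.2,"dy":7.3,"dz":3.8,"roll":6.32},{"dx":-33.2,"dy":11.0,"dz":3.8,"roll":6.32},{"dx":-31.8,"dy":14.6,"dz":3.8,"roll":6.32},{"dx":-30.0,"dy":18.0,"dz":3.8,"roll":6.32},{"dx":-27.8,"dy":21.2,"dz":3.8,"roll":6.32},{"dx":-25.3,"dy":24.1,"dz":3.8,"roll":6.32},{"dx":-22.5,"dy":26.8,"dz":3.8,"roll":6.32},
```

Emit:
{"api": "send_rows", "payload": {
  "rows": [
    {"dx": -33.0, "dy": -11.7, "dz": 3.8, "roll": 6.32, "jaw": -1},
    {"dx": -34.0, "dy": -8.0, "dz": 3.8, "roll": 6.32, "jaw": -1},
    {"dx": -34.7, "dy": -4.2, "dz": 3.8, "roll": 6.32, "jaw": -1},
    {"dx": -35.0, "dy": -0.4, "dz": 3.8, "roll": 6.32, "jaw": -1},
    {"dx": -34.8, "dy": 3.5, "dz": 3.8, "roll": 6.32, "jaw": -1},
    {"dx": -34.2, "dy": 7.3, "dz": 3.8, "roll": 6.32, "jaw": -1},
    {"dx": -33.2, "dy": 11.0, "dz": 3.8, "roll": 6.32, "jaw": -1},
    {"dx": -31.8, "dy": 14.6, "dz": 3.8, "roll": 6.32, "jaw": -1},
    {"dx": -30.0, "dy": 18.0, "dz": 3.8, "roll": 6.32, "jaw": -1},
    {"dx": -27.8, "dy": 21.2, "dz": 3.8, "roll": 6.32, "jaw": -1},
    {"dx": -25.3, "dy": 24.1, "dz": 3.8, "roll": 6.32, "jaw": -1},
    {"dx": -22.5, "dy": 26.8, "dz": 3.8, "roll": 6.32, "jaw": -1}
  ]
}}

```text
time_s: 1.15
ee_pos: [0.4923, 0.2864, 0.1595]
eef_rot: [-3.141, 0.0, 1.54]
force: [0.8, 0.9, 0.5]
grip_width: 0.094
grip_force: 0.0
```

Run:
```python
from h import *
o=get_obs();print(o['ee_pos'],np.degrees(o['eef_rot']))
c=grab('wrist','w1');w=cloud(c);z=w[...,2];f=c['frame'].astype(int)
m=(z>.088)&(z<.099)
k,l,st,ce=cv2.connectedComponentsWithStats(m.astype(np.uint8))
for i in range(1,k):
    if st[i,4]>200: P=w[l==i];print(st[i],f[l==i].mean(0).round(),P.mean(0).round(4),cv2.minAreaRect((P[:,:2]*1000).astype(np.float32)))
plan(.491,.2875,.062,88.5,4)
```

```text
[0.49233749 0.28642932 0.15948018] [-1.79983313e+02  8.19827720e-03  8.82140383e+01]
[ 302  224   40   39 1493] [102.  54.  27.] [0.4932 0.2882 0.0941] ((493.309326171875, 287.291748046875), (28.001270294189453, 27.95260238647461), 87.4322280883789)
from [0.496  0.2831 0.1586] 87.55 turn -0.95
{"dx":1.0,"dy":-1.3,"dz":24.1,"roll":-0.24},{"dx":1.1,"dy":-1.3,"dz":24.1,"roll":-0.24},{"dx":1.1,"dy":-1.3,"dz":24.1,"roll":-0.24},{"dx":1.1,"dy":-1.3,"dz":24.1,"roll":-0.24},
```

View pics/w1.png

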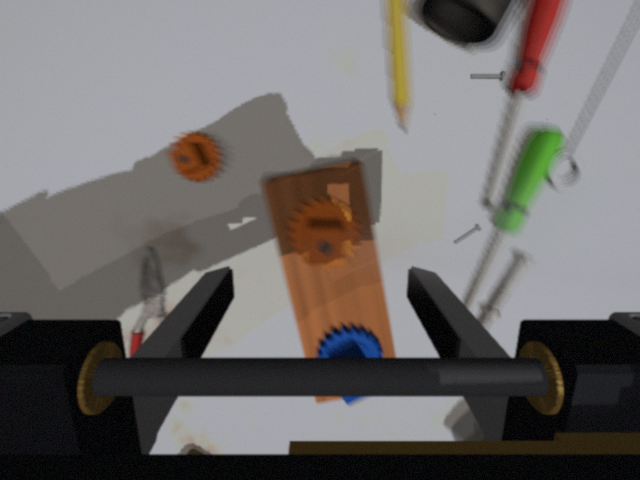

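The wrist view, slightly blurred by motion, shows the orange grip at (322,243), the blue gear at (350,360) and the fingers straddling the rack. I'll let the arm settle, then measure again.

Emit:
{"api": "send_rows", "payload": {
  "rows": [
    {"jaw": -1},
    {"jaw": -1}
  ]
}}

```text
invalid input at $.rows[0]: expected keys dx, dy, dz, roll, jaw
```

Run:
```python
from h import *
c=grab('wrist','w2');w=cloud(c);z=w[...,2]
m=(z>.088)&(z<.099)
k,l,st,ce=cv2.connectedComponentsWithStats(m.astype(np.uint8))
for i in range(1,k):
    if st[i,4]>200: P=w[l==i];print(st[i],P.mean(0).round(4),cv2.minAreaRect((P[:,:2]*1000).astype(np.float32)))
plan(.492,.2875,.062,88.3,5)
```

```text
[ 297  220   39   39 1508] [0.4934 0.2881 0.0942] ((493.5381774902344, 287.3862609863281), (27.93427276611328, 27.56085205078125), 86.59526824951172)
from [0.4938 0.2848 0.1587] 88.04 turn -0.26
{"dx":0.5,"dy":-0.4,"dz":19.3,"roll":-0.05},{"dx":0.5,"dy":-0.4,"dz":19.3,"roll":-0.05},{"dx":0.5,"dy":-0.4,"dz":19.3,"roll":-0.05},{"dx":0.5,"dy":-0.4,"dz":19.3,"roll":-0.05},{"dx":0.5,"dy":-0.4,"dz":19.3,"roll":-0.05},
```

Emit:
{"api": "send_rows", "payload": {
  "rows": [
    {"dx": 0, "dy": 1.5, "dz": 20, "roll": 1, "jaw": -1},
    {"dx": 0, "dy": 0, "dz": 30, "roll": 0, "jaw": -1},
    {"dx": 0, "dy": 0, "dz": 27, "roll": 0, "jaw": -1},
    {"dx": 0, "dy": 0, "dz": 15, "roll": 0, "jaw": -1},
    {"dx": 0, "dy": 0, "dz": 5, "roll": 0, "jaw": -1},
    {"dx": 0, "dy": 0, "dz": 0, "roll": 0, "jaw": -1},
    {"dx": 0, "dy": 0, "dz": 0, "roll": 0, "jaw": -1}
  ]
}}

```text
time_s: 1.83
ee_pos: [0.4928, 0.2882, 0.0638]
eef_rot: [3.141, -0.0, 1.528]
force: [-0.3, -0.2, 0.4]
grip_width: 0.0941
grip_force: 0.0
```

Emit:
{"api": "send_rows", "payload": {
  "rows": [
    {"dx": 0, "dy": 0, "dz": 1, "roll": 0, "jaw": 1},
    {"dx": 0, "dy": 0, "dz": 0, "roll": 0, "jaw": 1},
    {"dx": 0, "dy": 0, "dz": 0, "roll": 0, "jaw": 1},
    {"dx": 0, "dy": 0, "dz": 0, "roll": 0, "jaw": 1},
    {"dx": 0, "dy": 0, "dz": 0, "roll": 0, "jaw": 1},
    {"dx": 0, "dy": 0, "dz": 0, "roll": 0, "jaw": 1},
    {"dx": 0, "dy": 0, "dz": 0, "roll": 0, "jaw": 1},
    {"dx": 0, "dy": 0, "dz": 0, "roll": 0, "jaw": 1}
  ],
  "force": 50
}}

```text
time_s: 2.5
ee_pos: [0.4927, 0.2877, 0.0619]
eef_rot: [-3.142, -0.0, 1.528]
force: [-0.7, -0.5, 0.1]
grip_width: 0.0439
grip_force: 0.0
```

Emit:
{"api": "send_rows", "payload": {
  "rows": [
    {"dx": 0, "dy": 0, "dz": 0, "roll": 0, "jaw": 1},
    {"dx": 0, "dy": 0, "dz": 0, "roll": 0, "jaw": 1},
    {"dx": 0, "dy": 0, "dz": 0, "roll": 0, "jaw": 1},
    {"dx": 0, "dy": 0, "dz": 0, "roll": 0, "jaw": 1},
    {"dx": 0, "dy": 0, "dz": 0, "roll": 0, "jaw": 1}
  ],
  "force": 50
}}

```text
time_s: 2.92
ee_pos: [0.4926, 0.2877, 0.0618]
eef_rot: [-3.142, 0.0, 1.528]
force: [-1.1, 0.3, -0.0]
grip_width: 0.0276
grip_force: 50.0
```

Emit:
{"api": "send_rows", "payload": {
  "rows": [
    {"dx": 0, "dy": 0, "dz": -8, "roll": 0, "jaw": 1},
    {"dx": 0, "dy": 0, "dz": -20, "roll": 0, "jaw": 1},
    {"dx": 0, "dy": 0, "dz": -30, "roll": 0, "jaw": 1},
    {"dx": 0, "dy": 0, "dz": -30, "roll": 0, "jaw": 1},
    {"dx": 0, "dy": 0, "dz": -30, "roll": 0, "jaw": 1},
    {"dx": 0, "dy": 0, "dz": -20, "roll": 0, "jaw": 1}
  ]
}}

```text
time_s: 3.42
ee_pos: [0.493, 0.2879, 0.2035]
eef_rot: [3.139, -0.001, 1.528]
force: [-0.8, 0.2, -1.3]
grip_width: 0.0277
grip_force: 50.0
```

Run:
```python
from h import *
for n in ['top0','scene0']:
    w=cloud(dict(np.load(n+'.npz')))
    m=(w[...,2]>.0885)&(w[...,2]<.0995)&(abs(w[...,0]-.511)<.035)&(abs(w[...,1]+.247)<.035)
    P=w[m]; print(n,m.sum(),P[:,2].mean(),cv2.minEnclosingCircle((P[:,:2]*1000).astype(np.float32)))
    # slot fit: angle & centre maximising the count of points clear of the cross
    Q=P[:,:2]*1000;best=[]
    for cx in np.arange(506,517,.5):
        for cy in np.arange(-253,-241,.5):
            d=Q-[cx,cy]
            for a in np.arange(10,26,1.):
                t=np.radians(a);u=d[:,0]*np.cos(t)+d[:,1]*np.sin(t);v=-d[:,0]*np.sin(t)+d[:,1]*np.cos(t)
                s=np.minimum(abs(u),abs(v)); r=np.hypot(u,v)
                best.append((np.clip(5-s,0,None).sum()+np.clip(r-25,0,None).sum(),cx,cy,a))
    best.sort(); print(np.mean(best[:20],0).round(2))
plan(.511,-.247,.21,107.5,16)
```

```text
top0 278 0.09487822901931597 ((511.66680908203125, -247.5691375732422), 25.36050796508789)
[  15.78  511.58 -247.25   17.3 ]
scene0 211 0.09319078151710292 ((511.7417907714844, -246.04701232910156), 27.200538635253906)
[  30.64  510.58 -245.45   17.7 ]
from [0.493  0.2879 0.2035] 87.53 turn -19.97
{"dx":-33.4,"dy":2.6,"dz":-0.4,"roll":-1.25},{"dx":-33.4,"dy":1.8,"dz":-0.4,"roll":-1.25},{"dx":-33.4,"dy":1.1,"dz":-0.4,"roll":-1.25},{"dx":-33.4,"dy":0.4,"dz":-0.4,"roll":-1.25},{"dx":-33.4,"dy":-0.3,"dz":-0.4,"roll":-1.25},{"dx":-33.4,"dy":-1.1,"dz":-0.4,"roll":-1.25},{"dx":-33.4,"dy":-1.8,"dz":-0.4,"roll":-1.25},{"dx":-33.4,"dy":-2.5,"dz":-0.4,"roll":-1.25},{"dx":-33.3,"dy":-3.3,"dz":-0.4,"roll":-1.25},{"dx":-33.2,"dy":-4.0,"dz":-0.4,"roll":-1.25},{"dx":-33.1,"dy":-4.7,"dz":-0.4,"roll":-1.25},{"dx":-33.0,"dy":-5.4,"dz":-0.4,"roll":-1.25},{"dx":-32.9,"dy":-6.1,"dz":-0.4,"roll":-1.25},{"dx":-32.7,"dy":-6.9,"dz":-0.4,"roll":-1.25},{"dx":-32.6,"dy":-7.6,"dz":-0.4,"roll":-1.25},{"dx":-32.4,"dy":-8.3,"dz":-0.4,"roll":-1.25},
```

Emit:
{"api": "send_rows", "payload": {
  "rows": [
    {"dx": -35, "dy": 3, "dz": -0.4, "roll": -1.25, "jaw": 1},
    {"dx": -37, "dy": 2.5, "dz": -0.4, "roll": -1.25, "jaw": 1},
    {"dx": -37, "dy": 2, "dz": -0.4, "roll": -1.25, "jaw": 1},
    {"dx": -37, "dy": 1.4, "dz": -0.4, "roll": -1.25, "jaw": 1},
    {"dx": -37, "dy": 0.6, "dz": -0.4, "roll": -1.25, "jaw": 1},
    {"dx": -37, "dy": 0, "dz": -0.4, "roll": -1.25, "jaw": 1},
    {"dx": -37, "dy": -0.8, "dz": -0.4, "roll": -1.25, "jaw": 1},
    {"dx": -37, "dy": -1.5, "dz": -0.4, "roll": -1.25, "jaw": 1},
    {"dx": -37, "dy": -2.3, "dz": -0.4, "roll": -1.25, "jaw": 1},
    {"dx": -37, "dy": -3, "dz": -0.4, "roll": -1.25, "jaw": 1},
    {"dx": -37, "dy": -3.7, "dz": -0.4, "roll": -1.25, "jaw": 1},
    {"dx": -37, "dy": -4.4, "dz": -0.4, "roll": -1.25, "jaw": 1}
  ]
}}

```text
time_s: 4.42
ee_pos: [0.5204, -0.1562, 0.2053]
eef_rot: [3.141, 0.0, 1.79]
force: [-0.0, 0.3, -1.3]
grip_width: 0.0279
grip_force: 50.0
```

```bash
python3 -c "
from h import *
plan(.531,-.309,.21,107.5,5)"
```

```text
from [ 0.5204 -0.1562  0.2053] 102.59 turn -4.91
{"dx":-30.3,"dy":-4.6,"dz":-0.9,"roll":-0.98},{"dx":-30.2,"dy":-5.1,"dz":-0.9,"roll":-0.98},{"dx":-30.1,"dy":-5.6,"dz":-0.9,"roll":-0.98},{"dx":-30.0,"dy":-6.1,"dz":-0.9,"roll":-0.98},{"dx":-29.9,"dy":-6.7,"dz":-0.9,"roll":-0.98},
```

Emit:
{"api": "send_rows", "payload": {
  "rows": [
    {"dx": -30, "dy": -4.6, "dz": -0.9, "roll": -1, "jaw": 1},
    {"dx": -30, "dy": -5, "dz": -0.9, "roll": -1, "jaw": 1},
    {"dx": -30, "dy": -5.6, "dz": -0.9, "roll": -1, "jaw": 1},
    {"dx": -28, "dy": -6, "dz": -0.9, "roll": -1, "jaw": 1},
    {"dx": -20, "dy": -5, "dz": -0.9, "roll": -0.9, "jaw": 1},
    {"dx": 0, "dy": 0, "dz": 0, "roll": 0, "jaw": 1},
    {"dx": 0, "dy": 0, "dz": 0, "roll": 0, "jaw": 1},
    {"dx": 0, "dy": 0, "dz": 0, "roll": 0, "jaw": 1},
    {"dx": 0, "dy": 0, "dz": 0, "roll": 0, "jaw": 1},
    {"dx": 0, "dy": 0, "dz": 0, "roll": 0, "jaw": 1}
  ]
}}

```text
time_s: 5.25
ee_pos: [0.5298, -0.2937, 0.2095]
eef_rot: [3.141, 0.0, 1.876]
force: [0.6, -0.1, -1.7]
grip_width: 0.0277
grip_force: 50.0
```

Run:
```python
from h import *
c=grab('wrist','w3');o=get_obs();print(o['ee_pos'],np.degrees(o['eef_rot']))
w=cloud(c)
m=(w[...,2]>.0885)&(w[...,2]<.0985)&(abs(w[...,0]-.511)<.035)&(abs(w[...,1]+.247)<.035)
P=w[m]; print(m.sum(),P[:,2].mean(),cv2.minEnclosingCircle((P[:,:2]*1000).astype(np.float32)))
Q=P[:,:2]*1000;best=[]
for cx in np.arange(506,517,.5):
    for cy in np.arange(-253,-241,.5):
        d=Q-[cx,cy]
        for a in np.arange(12,24,.5):
            t=np.radians(a);u=d[:,0]*np.cos(t)+d[:,1]*np.sin(t);v=-d[:,0]*np.sin(t)+d[:,1]*np.cos(t)
            s=np.minimum(abs(u),abs(v)); r=np.hypot(u,v)
            best.append((np.clip(4.8-s,0,None).sum()+np.clip(r-25,0,None).sum(),cx,cy,a))
best.sort(); print(np.mean(best[:10],0).round(2),best[0])
```

```text
[ 0.52981787 -0.29380945  0.20942251] [1.79988912e+02 8.17033476e-03 1.07482814e+02]
1710 0.09416257486615036 ((513.3732299804688, -248.10581970214844), 24.95316505432129)
[  13.62  513.35 -248.1    17.45] (np.float64(0.8332768370263777), np.float64(513.5), np.float64(-248.0), np.float64(17.5))
```

View pics/w3.png

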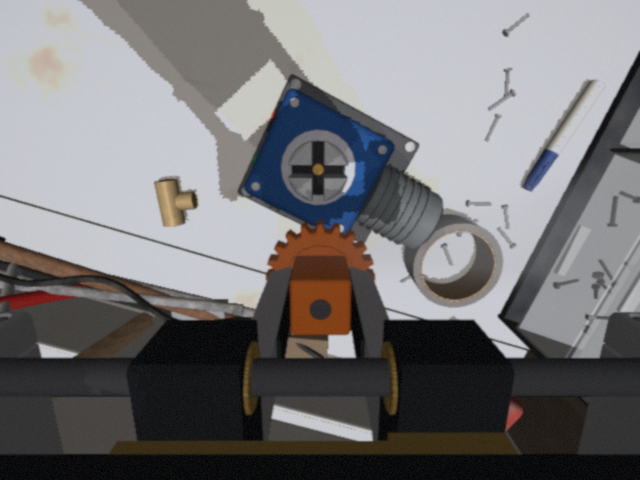

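The wrist view shows the socket face-on at (318,169), with its slots in line with the gripper. The held orange gear's grip top is visible at (321,305), so I can measure both in the same picture.

Run:
```python
from h import *
c=dict(np.load('w3.npz'));w=cloud(c);f=c['frame'].astype(int)
o=get_obs();p=np.array(o['ee_pos']);Rt=Ro.from_euler('xyz',o['eef_rot']).as_matrix()
m=np.zeros((480,640),bool);m[265:340,285:355]=1;m&=(f[...,0]-f[...,2]>40)&(w[...,2]>.235)&(w[...,2]<.25)
P=(w[m]-p)@Rt*1000;print(m.sum(),P.mean(0),P.min(0),P.max(0),cv2.minAreaRect(P[:,:2].astype(np.float32)))
# disc teeth
m=np.zeros((480,640),bool);m[215:290,262:380]=1;m&=(f[...,0]-f[...,2]>40)&(w[...,2]>.19)&(w[...,2]<.212)
P=(w[m]-p)@Rt*1000;print(m.sum(),P.min(0),P.max(0),cv2.minEnclosingCircle(P[:,:2].astype(np.float32)))
print('socket tool',(np.array([.5134,-.2481,.094])-p)@Rt*1000)
```

```text
3303 [  1.80406749  -0.27687515 -32.11333241] [-14.14051976 -14.71793365 -34.58710689] [ 14.21432718  13.77071657 -25.57979416] ((0.06560802459716797, -0.5114994049072266), (28.294815063476562, 28.485933303833008), 0.30571356415748596)
2816 [ -1.18319522 -30.45755989  -2.56669047] [30.1946282  29.63532122 14.79313138] ((0.4878287613391876, -0.41674357652664185), 30.05550765991211)
socket tool [ 48.54670524  -1.94979736 115.41521024]
```

Emit:
{"api": "send_rows", "payload": {
  "rows": [
    {"dx": 15, "dy": -0.5, "dz": 0, "roll": 0, "jaw": 1},
    {"dx": 20, "dy": -0.5, "dz": 0, "roll": 0, "jaw": 1},
    {"dx": 13.3, "dy": -0.5, "dz": 10, "roll": 0, "jaw": 1},
    {"dx": 0, "dy": 0, "dz": 25, "roll": 0, "jaw": 1},
    {"dx": 0, "dy": 0, "dz": 20, "roll": 0, "jaw": 1},
    {"dx": 0, "dy": 0, "dz": 7, "roll": 0, "jaw": 1},
    {"dx": 0, "dy": 0, "dz": 0, "roll": 0, "jaw": 1},
    {"dx": 0, "dy": 0, "dz": 0, "roll": 0, "jaw": 1},
    {"dx": 0, "dy": 0, "dz": 0, "roll": 0, "jaw": 1},
    {"dx": 0, "dy": 0, "dz": 0, "roll": 0, "jaw": 1}
  ]
}}

```text
time_s: 6.13
ee_pos: [0.5142, -0.2492, 0.1484]
eef_rot: [3.14, 0.001, 1.875]
force: [0.5, 0.1, -1.6]
grip_width: 0.0276
grip_force: 50.0
```

Run:
```python
from h import *
o=get_obs();p=np.array(o['ee_pos']);Rt=Ro.from_euler('xyz',o['eef_rot']).as_matrix()
print(p,np.degrees(o['eef_rot']),o['force'],o['moment'])
print('offset left, tool mm',(np.array([.5134,-.2481,.094])-(p+Rt@[.0002,-.00045,.0485]))@Rt*1000)
```

```text
[ 0.5142179  -0.2492346   0.14839926] [1.79926501e+02 7.80369790e-02 1.07424574e+02] [ 0.51195958  0.1031401  -1.63979977] [-0.0562618  -0.00067372 -0.01294315]
offset left, tool mm [ 1.20154334 -0.06039771  5.89678774]
```

Emit:
{"api": "send_rows", "payload": {
  "rows": [
    {"dx": 1.1, "dy": 0, "dz": 2, "roll": 0, "jaw": 1},
    {"dx": 0, "dy": 0, "dz": 4, "roll": 0, "jaw": 1},
    {"dx": 0, "dy": 0, "dz": 4, "roll": 0, "jaw": 1},
    {"dx": 0, "dy": 0, "dz": 2, "roll": 0, "jaw": 1},
    {"dx": 0, "dy": 0, "dz": 0, "roll": 0, "jaw": 1},
    {"dx": 0, "dy": 0, "dz": 0, "roll": 0, "jaw": 1}
  ]
}}

```text
time_s: 6.63
ee_pos: [0.5134, -0.2479, 0.135]
eef_rot: [-3.141, -0.0, 1.875]
force: [0.1, -1.2, -0.6]
grip_width: 0.0276
grip_force: 50.0
```

Run:
```python
from h import *
o=get_obs();p=np.array(o['ee_pos']);Rt=Ro.from_euler('xyz',o['eef_rot']).as_matrix()
print(p,np.degrees(o['eef_rot']),o['force'],o['moment'])
print('offset left, tool mm',(np.array([.5134,-.2481,.094])-(p+Rt@[.0002,-.00045,.0485]))@Rt*1000)
```

```text
[ 0.513359   -0.24787395  0.13495658] [-1.79983693e+02 -1.62840723e-02  1.07430344e+02] [ 0.05686649 -1.16336771 -0.6387381 ] [-0.14504147  0.02572462 -0.06436685]
offset left, tool mm [-0.43959041  0.43306521 -7.54347904]
```

Emit:
{"api": "send_rows", "payload": {
  "rows": [
    {"dx": -0.3, "dy": 0.3, "dz": 1.5, "roll": 0, "jaw": 1},
    {"dx": 0, "dy": 0, "dz": 1.5, "roll": 0, "jaw": 1},
    {"dx": 0, "dy": 0, "dz": 1.5, "roll": 0, "jaw": 1},
    {"dx": 0, "dy": 0, "dz": 1.5, "roll": 0, "jaw": 1},
    {"dx": 0, "dy": 0, "dz": 0, "roll": 0, "jaw": 1},
    {"dx": 0, "dy": 0, "dz": 0, "roll": 0, "jaw": 1}
  ]
}}

```text
time_s: 7.13
ee_pos: [0.5138, -0.2481, 0.1291]
eef_rot: [-3.141, -0.0, 1.875]
force: [0.6, 0.5, -2.2]
grip_width: 0.0278
grip_force: 50.0
```

Emit:
{"api": "send_rows", "payload": {
  "rows": [
    {"dx": 0, "dy": 0, "dz": 3, "roll": 0, "jaw": 1},
    {"dx": 0, "dy": 0, "dz": 3, "roll": 0, "jaw": 1},
    {"dx": 0, "dy": 0, "dz": 3, "roll": 0, "jaw": 1},
    {"dx": 0, "dy": 0, "dz": 3, "roll": 0, "jaw": 1},
    {"dx": 0, "dy": 0, "dz": 3, "roll": 0, "jaw": 1},
    {"dx": 0, "dy": 0, "dz": 0, "roll": 0, "jaw": 1},
    {"dx": 0, "dy": 0, "dz": 0, "roll": 0, "jaw": 1}
  ]
}}

```text
time_s: 7.72
ee_pos: [0.5139, -0.2482, 0.1144]
eef_rot: [3.141, 0.0, 1.875]
force: [-1.7, 1.5, 7.0]
grip_width: 0.0281
grip_force: 50.0
```

Emit:
{"api": "send_rows", "payload": {
  "rows": [
    {"dx": 0, "dy": 0, "dz": 1.5, "roll": 0, "jaw": 1},
    {"dx": 0, "dy": 0, "dz": 1.5, "roll": 0, "jaw": 1},
    {"dx": 0, "dy": 0, "dz": 0.7, "roll": 0, "jaw": 1},
    {"dx": 0, "dy": 0, "dz": 0, "roll": 0, "jaw": 1},
    {"dx": 0, "dy": 0, "dz": 0, "roll": 0, "jaw": 1}
  ]
}}

```text
time_s: 8.13
ee_pos: [0.514, -0.2482, 0.111]
eef_rot: [3.141, 0.001, 1.875]
force: [-2.0, 1.3, 7.4]
grip_width: 0.0274
grip_force: 50.0
```

Emit:
{"api": "send_rows", "payload": {
  "rows": [
    {"dx": 0, "dy": 0, "dz": 0.5, "roll": 0, "jaw": 1},
    {"dx": 0, "dy": 0, "dz": 0.5, "roll": 0, "jaw": 1},
    {"dx": 0, "dy": 0, "dz": 0, "roll": 0, "jaw": 1},
    {"dx": 0, "dy": 0, "dz": 0, "roll": 0, "jaw": 1}
  ]
}}

```text
time_s: 8.47
ee_pos: [0.514, -0.2483, 0.1108]
eef_rot: [3.141, 0.001, 1.875]
force: [-5.1, 3.2, 15.2]
grip_width: 0.0275
grip_force: 50.0
```

Emit:
{"api": "send_rows", "payload": {
  "rows": [
    {"dx": 0, "dy": 0, "dz": 0.7, "roll": 0, "jaw": 1},
    {"dx": 0, "dy": 0, "dz": 0, "roll": 0, "jaw": 1},
    {"dx": 0, "dy": 0, "dz": 0, "roll": 0, "jaw": 1},
    {"dx": 0, "dy": 0, "dz": 0, "roll": 0, "jaw": 1}
  ]
}}

```text
time_s: 8.8
ee_pos: [0.514, -0.2483, 0.1107]
eef_rot: [3.141, 0.001, 1.875]
force: [-7.9, 4.4, 22.1]
grip_width: 0.0276
grip_force: 50.0
```

Run:
```python
from h import *
c=grab('scene','s1');o=get_obs();print(o['ee_pos'],np.degrees(o['eef_rot']),o['force'],o['moment'])
cv2.imwrite('pics/s1c.png',cv2.resize(c['frame'][90:210,350:500,::-1],(750,600),interpolation=cv2.INTER_CUBIC))
```

```text
[ 0.51403649 -0.24827057  0.11075831] [1.79946690e+02 7.18322717e-02 1.07435315e+02] [-8.36541156  4.32958559 22.42770575] [0.81550039 1.95477687 0.00513264]
```

View pics/s1c.png

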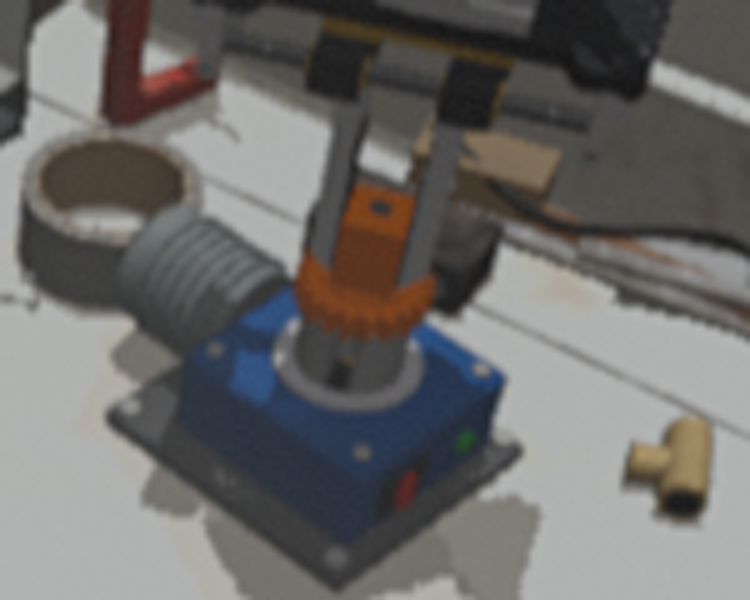

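The disc appears seated on the socket rim, at about (365,310) in the crop. Depth and the hard stop agree with home. I'll ease the side load and check again.

Emit:
{"api": "send_rows", "payload": {
  "rows": [
    {"dx": 0.3, "dy": -0.4, "dz": 0, "roll": 0, "jaw": 1},
    {"dx": 0, "dy": 0, "dz": 0, "roll": 0, "jaw": 1},
    {"dx": 0, "dy": 0, "dz": 0, "roll": 0, "jaw": 1},
    {"dx": 0, "dy": 0, "dz": 0, "roll": 0, "jaw": 1}
  ]
}}

```text
time_s: 9.18
ee_pos: [0.514, -0.2483, 0.1108]
eef_rot: [3.14, 0.002, 1.875]
force: [-4.7, 3.8, 20.4]
grip_width: 0.0277
grip_force: 50.0
```

Run:
```python
from h import *
c=grab('wrist','w4');w=cloud(c);f=c['frame'].astype(int)
o=get_obs();p=np.array(o['ee_pos']);Rt=Ro.from_euler('xyz',o['eef_rot']).as_matrix()
print(p,o['force'],o['moment'])
m=np.zeros((480,640),bool);m[265:340,285:355]=1;m&=(f[...,0]-f[...,2]>40)&(w[...,2]>.13)&(w[...,2]<.155)
print('grip top z: median, should be .143',m.sum(),np.median(w[m][:,2]))
m=np.zeros((480,640),bool);m[265:340,285:355]=1;w=cloud(dict(np.load('w3.npz')));m&=(w[...,2]>.23)&(w[...,2]<.25)
print('was above TCP by',np.median(w[m][:,2])-.2094)
```

```text
[ 0.51398277 -0.24826932  0.1107674 ] [-3.57544797  3.44987409 19.3443342 ] [ 0.54643504  1.32349478 -0.00172016]
grip top z: median, should be .143 3577 0.1430936531062137
was above TCP by 0.03243449328336398
```

```bash
python3 -c "
from station import *
print(hand_in())"
```

```text
the job is handed in; nothing more can be done
None
```

I fitted the orange gear on the drive and handed the job in while still gripping it and pressing it home with about 20 N, at about 9 s of the 38 s. Its grip top measured 143.1 mm above the worktop, against 143 mm when home; the hand-in gave no verdict.

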